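# Show the trainee the two forming steps

### The arm

A 7-joint arm with a two-finger parallel gripper is mounted at the origin on a cart in front of the work surface, level with it; the furniture and walls round the work are solid. World frame = base frame: x ahead of the robot, y to its left, z up, the work surface at z = 0. Lengths are in m, angles in rad, forces in N, time in s.
With the tool pointing down it reaches from about 0.425 to 0.875 m from the base axis. Payload 4.7 kg.
Tool frame: the origin (TCP) lies midway between the tips of the shut fingers; the grasp point (between the pads) lies 19 mm behind it; z points along the fingers, y is the line along which they close (so a half turn about z gives the same grasp; the last joint's range is limited). The gripper opens to 87 mm and grips with 3 to 60 N. Pads are 19 mm wide; open, the fingers measure 117 mm over their backs; the gripper's body (75 mm by 190 mm) begins 51 mm behind the grasp point.
Start: joints at [1.169, 0.321, -0.07, 1.45, 0.023, 1.371, -0.057], TCP at [0.263, -0.595, 0.223] pointing down, gripper open.
Joint ranges: [-2.86, 2.86], [-0.3, 2.09], [-1.38, 1.24], [0.06, 2.45], [-1.56, 4.7], [0.09, 2.05], [-2.69, 2.69]. Speed limits (rad/s): [2.57, 2.57, 3.14, 3.14, 3.14, 3.14, 3.14].

### API

Orientations are given as a rotation vector (axis times angle).
In Python, from cell import robot gives the robot as it stands.
- The arm moves only by the shell command python3 -m creep 'ROWS' [FORCE]. ROWS is text: rows parted by semicolons, each of 7 numbers parted by spaces: the shift along the tool's x, y, z in m, then the turn, a rotation vector about the tool's x, y, z in units of 8 degrees (1.0 is 8 degrees), then the opening, from 0 (shut) to 1 (fully open). A call has 1 to 10 rows; each row is the pose to reach, as a shift and turn from the pose commanded when the call began, along the tool's axes at that moment; what a row does not reach only later rows make up. A row lasts 1/8 s, in which the tool goes at most 62.5 mm and 10.7 degrees, less where a joint would pass 70% of its speed; a pose out of reach is approached as far as the arm can. A call with a gripper value outside its range is refused whole. The fingers move at their own pace and stop on an object; FORCE is the grip in N (left out, the last holds). Time passes only in rows, so rows that repeat a pose let the fingers close. It gives the time, the measured TCP pose, the force, the opening and the grip force at its end, in the units of the state.
- robot.read_state(): the state, without advancing time (a new reading comes with each control period).
- robot.camera(name): name is "side" or "top"; returns the picture (420x560x3 uint8, red, green, blue); there is no depth.
- robot.calibration(name): a dict with "mtx" (3x3 intrinsics, pixels), "extrinsics" (4x4, takes a point from world to camera coordinates). Camera axes: x right, y down, z forward; pixel columns grow to the right and rows downward; lengths in m; the calibration is good to about 2 mm. A picture is of the moment at which its call begins. calibration takes no time and is no camera call.
- robot.close_job(): hands the job in; it is judged then, once.
The state is a dict: "t": time; "joint_pos": joint angles; "joint_velocities": joint speeds; "effort": joint torques, N m; "position": TCP position; "tool_rot": TCP orientation; "wrist_force": force on the tool from outside, world axes, zero at the start; "wrist_torque": the same for the moment, N m; "grip_width": finger opening in m; "gripper_force": force on a finger pad.
Only numpy, scipy, OpenCV 4.12 (cv2) and the standard library are available. Lean on these libraries where they do the work, as an engineer would, in place of code of your own. Each camera call takes 0.05 s, during which the arm holds its last target. There are 200 camera calls.

### The job

To show the trainee the order of work, first point straight down at the brass doming cube with the fingertips about 3 cm above the middle of its top for a full two seconds; then push the black marker of the step board all the way from the blue end to the orange end; then point in the same way at the steel bench block for a full two seconds. Touch none of the blocks, the jar, the wax or the pliers, point at nothing else, and keep the hand well up while crossing over things.

Things in the scene. Friction and masses are not known exactly. Their poses are not given: they have to be found in the camera images.
- brass_cube: brass doming cube with round hollows in its faces, 50x50x50 mm, loose; origin at the centre of its underside, z up, sides along x and y
- steel_block: plain grey steel bench block, 48 (x) x 62 (y) x 38 (z) mm, loose; origin at the centre of its underside, z up
- step_board: step board fixed to the bench: aluminium plate 64 (x) x 200 (y) x 14 mm thick with a black slot along its y axis, blue fields at its -y end (robot's right) and orange fields at its +y end (robot's left); origin at the centre of its underside; its +y axis is the direction in which the marker is pushed
- marker (a joint): position of the marker along the slot in m: 0 at the blue end, 0.12 at the stop at the orange end; grows along the board's +y; slides stiffly (about 1.5 N) and stays where it is left
- marker_top (a point): centre of the top of the black marker, an upright block 36 (board x) x 18 (board y) x 36 mm high on the step board; its top is 51 mm above the bench, the plate below it 14 mm
- fire_brick: scorched buff fire brick, 77 (x) x 57 (y) x 30 mm high, loose bystander; origin at the centre of its underside
- green_jar: white screw jar with green lid and green label, 54 mm across, 54 mm high, loose bystander; origin at the centre of its underside
- wax_puck: round puck of yellow beeswax, 45 mm across, 17 mm high, loose bystander; origin at the centre of its underside
- red_pliers: pliers with red handles lying flat, 75 x 129 x 12 mm, loose bystander; origin at the middle of its underside, length along y
Things that resemble listed ones, but are neither listed nor needed, are in the scene too. What is shaped like the steel_block but pink or purple is not meant.

How it is judged:
By the outcome, as a careful person would: the job done as asked, in the order asked, and still so for the second after the job is handed in, with the robot touching nothing.
It also fails if it takes over 58 s, if anything falls off the work surface, if the arm or the gripper's body presses on something with over 40 N, if the wrist force passes 120 N, or if a joint passes its speed limit or range.

## Working session

There is one attempt and no reset: what is moved stays moved. The work goes in short steps, Python scripts to look and compute and a shell command to move; the robot and the scene stay as the last step left them, time stands still between calls to the robot, and variables do not carry over. Pictures are saved under pics/ and viewed, at most 10 in all, crops included, and the job is handed in when it is done.

```bash
mkdir -p pics
python3 - <<'E'
from cell import robot
import cv2
for n in("top","side"):
    cv2.imwrite(f"pics/{n}0.png",robot.camera(n)[:,:,::-1])
    c=robot.calibration(n);print(n,c["mtx"].round(1).tolist(),c["extrinsics"].round(3).tolist())
s=robot.read_state();print(s["t"],s["position"],s["tool_rot"],s["grip_width"])
E
```

```text
top [[521.1, 0.0, 280.4], [0.0, 521.1, 218.2], [0.0, 0.0, 1.0]] [[0.012, -1.0, 0.021, 0.135], [-0.986, -0.015, -0.167, 0.517], [0.167, -0.019, -0.986, 1.51], [0.0, 0.0, 0.0, 1.0]]
side [[420.7, 0.0, 281.0], [0.0, 420.7, 209.5], [0.0, 0.0, 1.0]] [[0.998, 0.065, -0.013, -0.519], [0.033, -0.662, -0.749, 0.13], [-0.057, 0.747, -0.662, 1.204], [0.0, 0.0, 0.0, 1.0]]
0.1 [ 0.26229941 -0.59419214  0.22157654] [-3.07231090e+00 -6.48186899e-01  7.20369436e-04] 0.08677095751360207
```

View pics/top0.png

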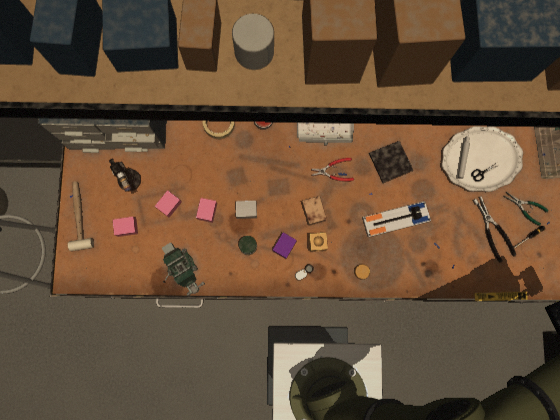

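View pics/side0.png

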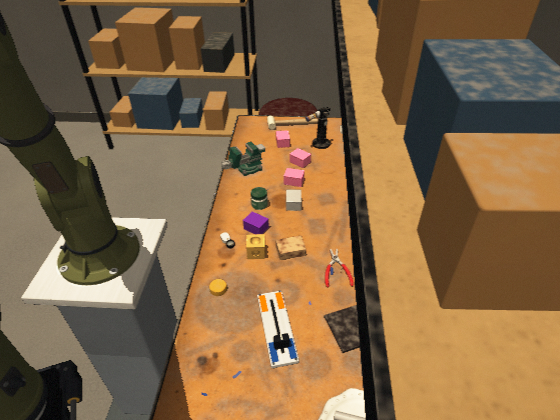

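The top view shows the cube at about (317,241), the grey steel block at (246,209), the board at (396,219) with its blue end on the right, the jar at (248,244) and the wax at (362,271). I'll enlarge both views.

Run:
```python
import cv2,numpy as np
a=cv2.imread("pics/top0.png")[190:290,230:440];b=cv2.imread("pics/side0.png")[175:375,200:360]
cv2.imwrite("pics/t1.png",cv2.resize(a,(798,380),interpolation=cv2.INTER_CUBIC))
cv2.imwrite("pics/s1.png",cv2.resize(b,(480,600),interpolation=cv2.INTER_CUBIC))
```

```text
(no output)
```

View pics/t1.png

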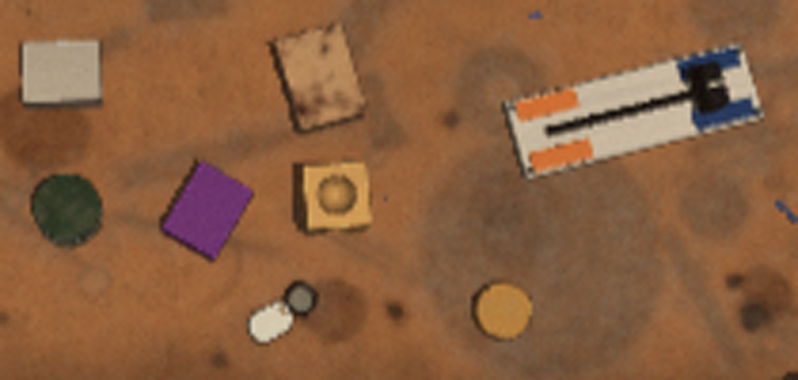

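View pics/s1.png

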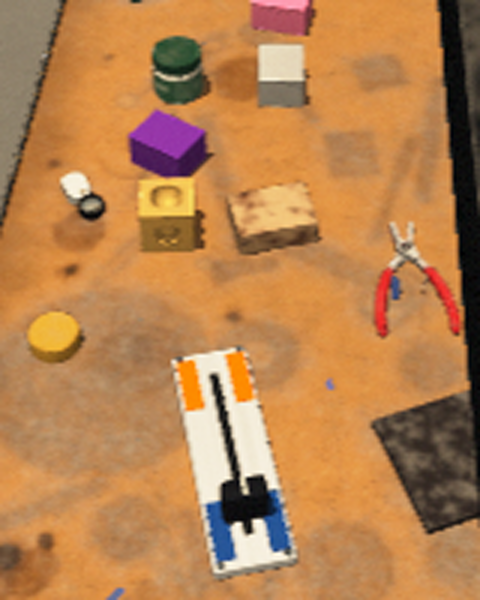

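The enlarged crops make the features measurable. In the top crop the cube's top is centred at (337,196), the steel block at (61,71), and the marker at (708,86), at the blue end. The board corners are clear too.

```bash
cat > h.py <<'E'
from cell import robot
import numpy as np
def bp(n,u,v,z):
    c=robot.calibration(n);K,E=c["mtx"],c["extrinsics"];R,t=E[:3,:3],E[:3,3]
    o=-R.T@t;d=R.T@np.linalg.solve(K,[u,v,1.]);return o+d*(z-o[2])/d[2]
T=lambda x,y,z:bp("top",230+(x+.5)/3.8-.5,190+(y+.5)/3.8-.5,z)
S=lambda x,y,z:bp("side",200+(x+.5)/3-.5,175+(y+.5)/3-.5,z)
E
python3 - <<'E'
from h import *
from scipy.spatial.transform import Rotation as R
np.set_printoptions(precision=4,suppress=True)
print("cube",T(337,196,.05),S(167,197,.05))
print("steel",T(61,71,.038),S(282,61,.038))
print("mark",T(708,86,.051),S(246,490,.051))
print("jar",T(67,209,.054),"purple",T(208,208,.038),"wax",T(503,310,.017),"brick",T(318,77,.03))
c=[T(*p,.014) for p in((503,103),(740,46),(763,118),(528,178))]
print("board",np.mean(c,0),*c)
d=c[0]+c[3]-c[1]-c[2];print("yaw of +y from +Y",np.degrees(np.arctan2(-d[0],d[1])))
c=[S(*p,.014) for p in((173,357),(247,348),(297,562),(216,574))];d=c[0]+c[1]-c[2]-c[3]
print("boardS",np.mean(c,0),np.degrees(np.arctan2(-d[0],d[1])))
s=robot.read_state();print(R.from_rotvec(s["tool_rot"]).as_matrix(),s["position"],s["joint_pos"])
E
```

```text
cube [0.4463 0.0293 0.05  ] [0.447  0.0322 0.05  ]
steel [0.5437 0.2458 0.038 ] [0.5446 0.2496 0.038 ]
mark [ 0.5373 -0.2623  0.051 ] [ 0.5395 -0.2683  0.051 ]
jar [0.4327 0.2379 0.054 ] purple [0.437  0.1289 0.038 ] wax [ 0.3622 -0.1043  0.017 ] brick [0.5436 0.0425 0.03  ]
board [ 0.5228 -0.2124  0.014 ] [ 0.5277 -0.1072  0.014 ] [ 0.5774 -0.2998  0.014 ] [ 0.5188 -0.3163  0.014 ] [ 0.4674 -0.1263  0.014 ]
yaw of +y from +Y 14.780987412217533
boardS [ 0.5241 -0.2127  0.014 ] 14.719778868806781
[[ 0.9148  0.404  -0.0008]
 [ 0.404  -0.9148  0.0015]
 [-0.0001 -0.0017 -1.    ]] [ 0.2623 -0.5942  0.2216] [ 1.1691  0.3218 -0.0701  1.4515  0.0226  1.3708 -0.0569]
```

```bash
cat > d.py <<'E'
# prints shift (tool axes) to a target x y z and turn units to yaw 104.75 held straight down
import sys
from h import *
from scipy.spatial.transform import Rotation as R
s=robot.read_state();M=R.from_rotvec(s["tool_rot"]);p=s["position"]
G=R.from_matrix(np.array([[-.2546,.967,0],[.967,.2546,0],[0,0,-1.]]).T.T)
for a in sys.argv[1:]:
    q=np.array([float(v) for v in a.split(",")]);print(a,"shift",M.inv().apply(q-p).round(4))
print("turn",np.degrees((M.inv()*G).as_rotvec()).round(2)/8,"t",s["t"],"p",p.round(4),"F",s["wrist_force"].round(1),"w",round(s["grip_width"],4))
E
python3 d.py .44,-.25,.24
python3 -m creep '0.05 -0.04 -0.005 0 0 -1.1 0; 0.09 -0.075 -0.01 0 0 -2.2 0; 0.13 -0.11 -0.01 0 0 -3.4 0; 0.17 -0.14 -0.015 0 0 -4.6 0; 0.21 -0.17 -0.02 0 0 -5.8 0; 0.25 -0.2 -0.02 0 0 -7 0; 0.28 -0.225 -0.02 0 0 -8.2 0; 0.295 -0.235 -0.02 0 0 -9.2 0; 0.3 -0.24 -0.02 0 0 -10.1 0; 0.3 -0.24 -0.02 0 0 -10.1 0'
python3 d.py .4465,.031,.2 .4465,.031,.08
```

```text
.44,-.25,.24 shift [ 0.3016 -0.2431 -0.018 ]
turn [-1.1250e-02 -7.5000e-03 -1.0115e+01] t 0.1 p [ 0.2623 -0.5942  0.2216] F [-0.1  0.3 -0.7] w 0.0868
t: 1.35
position: [0.4401, -0.2532, 0.2422]
tool_rot: [-1.92, -2.486, 0.0]
wrist_force: [-0.0, -0.0, 0.3]
grip_width: 0.0017
gripper_force: 0.0
.4465,.031,.2 shift [0.2733 0.078  0.0423]
.4465,.031,.08 shift [0.2733 0.0781 0.1623]
turn [-0.0025 -0.0025 -0.015 ] t 1.35 p [ 0.4401 -0.2532  0.2422] F [-0.  -0.   0.3] w 0.0017
```

```bash
python3 -m creep '0.045 0.013 0.005 0 0 0 0; 0.09 0.026 0.01 0 0 0 0; 0.135 0.039 0.015 0 0 0 0; 0.18 0.052 0.025 0 0 0 0; 0.225 0.065 0.03 0 0 0 0; 0.26 0.075 0.035 0 0 0 0; 0.273 0.078 0.04 0 0 0 0; 0.273 0.078 0.06 0 0 0 0; 0.273 0.078 0.08 0 0 0 0; 0.273 0.078 0.08 0 0 0 0'
python3 d.py .4465,.031,.08
python3 - <<'E'
from h import *;import cv2
a=robot.camera("top")[190:290,230:440,::-1];b=robot.camera("side")[175:325,180:360,::-1]
a=cv2.resize(a,(798,380));b=cv2.resize(b,(456,380));cv2.imwrite("pics/c2.png",cv2.resize(np.hstack([a,b])[:,150:],(800,275)))
E
```

```text
t: 2.6
position: [0.4454, 0.0284, 0.1611]
tool_rot: [-1.923, -2.481, 0.003]
wrist_force: [0.3, -0.4, 0.2]
grip_width: 0.0005
gripper_force: 0.0
.4465,.031,.08 shift [0.0021 0.002  0.0811]
turn [-0.02375 -0.0075  -0.0375 ] t 2.6 p [0.4454 0.0284 0.1611] F [ 0.3 -0.4  0.2] w 0.0005
```

View pics/c2.png

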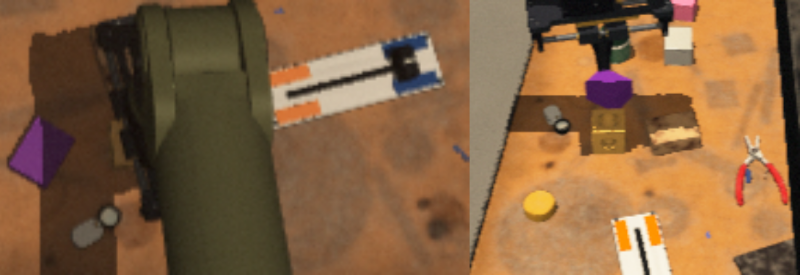

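The side view shows the shut fingertips straight over the brass cube, and nothing has shifted. I'll descend and dwell.

```bash
python3 -m creep '0.001 0.001 0.025 0 0 0 0; 0.002 0.001 0.05 0 0 0 0; 0.002 0.001 0.07 0 0 0 0; 0.002 0.001 0.08 0 0 0 0; 0.002 0.001 0.08 0 0 0 0; 0.002 0.001 0.08 0 0 0 0; 0.002 0.001 0.08 0 0 0 0; 0.002 0.001 0.08 0 0 0 0; 0.002 0.001 0.08 0 0 0 0; 0.002 0.001 0.08 0 0 0 0'
python3 -m creep '0 0 0 0 0 0 0; 0 0 0 0 0 0 0; 0 0 0 0 0 0 0; 0 0 0 0 0 0 0; 0 0 0 0 0 0 0; 0 0 0 0 0 0 0; 0 0 0 0 0 0 0; 0 0 0 0 0 0 0; 0 0 0 0 0 0 0; 0 0 0 0 0 0 0'
python3 -m creep '0 0 0 0 0 0 0; 0 0 0 0 0 0 0; 0 0 0 0 0 0 0; 0 0 0 0 0 0 0; 0 0 0 0 0 0 0; 0 0 0 0 0 0 0; 0 0 0 0 0 0 0; 0 0 0 0 0 0 0; 0 0 0 0 0 0 0; 0 0 0 0 0 0 0'
python3 d.py .4465,.031,.22 .547,-.302,.22
```

```text
t: 3.95
position: [0.447, 0.0321, 0.0826]
tool_rot: [1.921, 2.486, -0.0]
wrist_force: [0.8, -0.4, 0.1]
grip_width: 0.0004
gripper_force: 0.0
t: 5.2
position: [0.447, 0.0321, 0.0825]
tool_rot: [1.921, 2.486, -0.0]
wrist_force: [-0.4, 0.5, -0.4]
grip_width: -0.0001
gripper_force: 0.0
t: 6.45
position: [0.4471, 0.0321, 0.0825]
tool_rot: [1.921, 2.486, -0.0]
wrist_force: [0.5, -0.8, -0.5]
grip_width: 0.0007
gripper_force: 0.0
.4465,.031,.22 shift [-0.001  -0.0008 -0.1375]
.547,-.302,.22 shift [-0.3485  0.0124 -0.1374]
turn [ 0.       0.      -0.01625] t 6.45 p [0.4471 0.0321 0.0825] F [ 0.5 -0.8 -0.5] w 0.0007
```

```bash
python3 -m creep '0 0 -0.04 0 0 0 0; 0 0 -0.085 0 0 0 0; -0.005 0 -0.12 0 0 0 0; -0.04 0.002 -0.138 0 0 0 0; -0.085 0.004 -0.138 0 0 0 0; -0.135 0.005 -0.138 0 0 0 0; -0.185 0.007 -0.138 0 0 0 0; -0.235 0.009 -0.138 0 0 0 0; -0.285 0.011 -0.138 0 0 0 0; -0.33 0.012 -0.138 0 0 0 0'
python3 -m creep '-0.015 0 0 0 0 0 0; -0.018 0 0 0 0 0 0; -0.018 0 0 0 0 0 0'
python3 d.py .547,-.302,.03
python3 - <<'E'
from h import *;import cv2
a=robot.camera("side")[250:400,180:360,::-1];cv2.imwrite("pics/s3.png",cv2.resize(a,(720,600),interpolation=cv2.INTER_CUBIC))
E
```

```text
t: 7.7
position: [0.5422, -0.2861, 0.2202]
tool_rot: [-1.921, -2.485, 0.0]
wrist_force: [0.9, 0.8, 0.6]
grip_width: 0.0004
gripper_force: 0.0
t: 8.07
position: [0.5468, -0.2998, 0.2207]
tool_rot: [-1.918, -2.488, -0.001]
wrist_force: [0.1, 0.2, 0.5]
grip_width: 0.0002
gripper_force: 0.0
.547,-.302,.03 shift [-0.0024 -0.0004  0.1907]
turn [ 0.00125 -0.005   -0.00125] t 8.075 p [ 0.5468 -0.2998  0.2207] F [0.1 0.2 0.5] w 0.0002
```

View pics/s3.png

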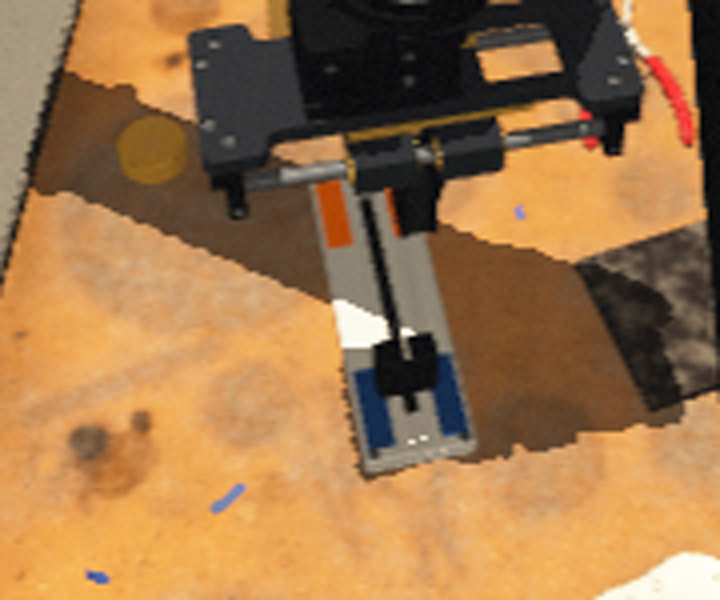

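The marker is at the blue end. Its near face meets the plate at about (407,397) in the crop, and the tool hangs above and behind it. I'll check that face before going down.

```bash
python3 -c "
from h import *
print(bp('side',180+407/4,250+397/4,.015))"
```

```text
[ 0.53967899 -0.27499892  0.015     ]
```

```bash
python3 -m creep '-0.002 0 0.04 0 0 0 0; -0.003 0 0.08 0 0 0 0; -0.003 0 0.12 0 0 0 0; -0.003 0 0.15 0 0 0 0; -0.003 0 0.17 0 0 0 0; -0.003 0 0.183 0 0 0 0; -0.003 0 0.189 0 0 0 0; -0.003 0 0.189 0 0 0 0; -0.003 0 0.189 0 0 0 0'
python3 -m creep '0.008 0 0 0 0 0 0; 0.016 0 0 0 0 0 0; 0.025 0 0 0 0 0 0; 0.035 0 0 0 0 0 0; 0.045 0 0 0 0 0 0; 0.055 0 0 0 0 0 0; 0.065 0 0 0 0 0 0; 0.075 0 0 0 0 0 0; 0.085 0 0 0 0 0 0; 0.085 0 0 0 0 0 0'
python3 d.py .508,-.1545,.03
```

```text
t: 9.25
position: [0.5479, -0.3048, 0.0325]
tool_rot: [1.92, 2.485, 0.0]
wrist_force: [0.4, -1.0, -0.4]
grip_width: 0.0003
gripper_force: 0.0
t: 10.5
position: [0.5256, -0.2205, 0.0313]
tool_rot: [-1.918, -2.487, -0.001]
wrist_force: [-0.6, -0.1, -0.2]
grip_width: 0.0
gripper_force: 0.0
.508,-.1545,.03 shift [ 0.0683 -0.0003  0.0014]
turn [-0.00125 -0.00875 -0.005  ] t 10.5 p [ 0.5256 -0.2205  0.0313] F [-0.6 -0.1 -0.2] w 0.0
```

```bash
python3 -m creep '0.01 0 0 0 0 0 0; 0.02 0 0 0 0 0 0; 0.03 0 0 0 0 0 0; 0.037 0 0 0 0 0 0; 0.042 0 0 0 0 0 0; 0.045 0 0 0 0 0 0; 0.047 0 0 0 0 0 0; 0.049 0 0 0 0 0 0; 0.051 0 0 0 0 0 0; 0.051 0 0 0 0 0 0'
python3 d.py .508,-.1545,.03
python3 - <<'E'
from h import *;import cv2
a=robot.camera("side")[250:400,180:360,::-1];cv2.imwrite("pics/s4.png",cv2.resize(a,(720,600),interpolation=cv2.INTER_CUBIC))
E
```

```text
t: 11.75
position: [0.513, -0.1733, 0.0316]
tool_rot: [1.921, 2.485, -0.0]
wrist_force: [0.8, -2.9, -0.7]
grip_width: 0.0005
gripper_force: 1.3
.508,-.1545,.03 shift [ 0.0195 -0.0001  0.0016]
turn [ 0.00125  0.005   -0.0175 ] t 11.75 p [ 0.513  -0.1733  0.0316] F [ 0.8 -2.9 -0.7] w 0.0005
```

View pics/s4.png

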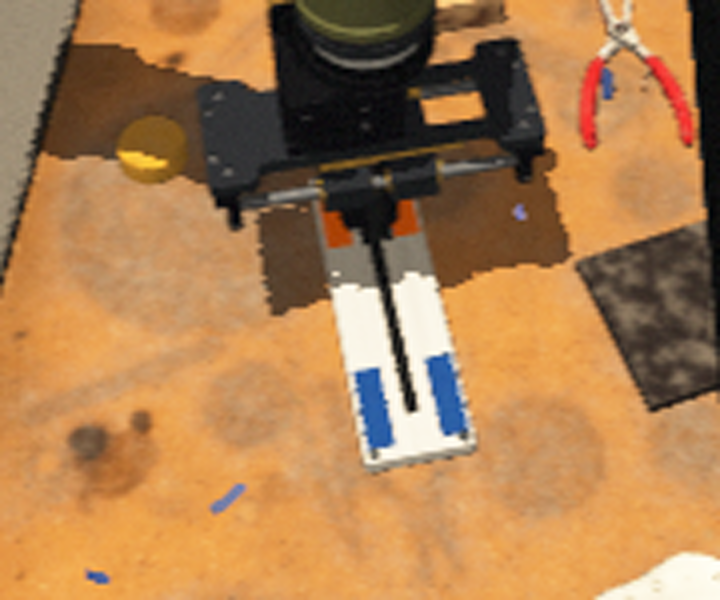

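The marker has left the blue end and is near the orange fields. I'll creep on until the force shows the stop.

```bash
python3 -m creep '0.001 0 0 0 0 0 0; 0.002 0 0 0 0 0 0; 0.003 0 0 0 0 0 0; 0.003 0 0 0 0 0 0'
python3 -m creep '0.001 0 0 0 0 0 0; 0.002 0 0 0 0 0 0; 0.003 0 0 0 0 0 0; 0.003 0 0 0 0 0 0'
python3 d.py
```

```text
t: 12.3
position: [0.5129, -0.1731, 0.0317]
tool_rot: [1.92, 2.481, -0.002]
wrist_force: [2.4, -8.7, -3.6]
grip_width: 0.0009
gripper_force: 4.4
t: 12.8
position: [0.5128, -0.1729, 0.0319]
tool_rot: [1.919, 2.477, -0.004]
wrist_force: [5.5, -14.0, -7.8]
grip_width: 0.0006
gripper_force: 7.1
turn [ 0.01875  0.05625 -0.035  ] t 12.8 p [ 0.5128 -0.1729  0.0319] F [  5.5 -14.   -7.8] w 0.0006
```

The marker is against the stop, as the force rises with no motion. I'll back off, then lift.

```bash
python3 -m creep '-0.01 0 0 0 0 0 0; -0.02 0 0 0 0 0 0; -0.03 0 0 0 0 0 0; -0.03 0 -0.03 0 0 0 0; -0.03 0 -0.07 0 0 0 0; -0.03 0 -0.11 0 0 0 0; -0.03 0 -0.15 0 0 0 0; -0.03 0 -0.18 0 0 0 0; -0.03 0 -0.19 0 0 0 0; -0.03 0 -0.19 0 0 0 0'
python3 d.py .5442,.2475,.22
```

```text
t: 14.05
position: [0.5191, -0.196, 0.2213]
tool_rot: [1.92, 2.486, 0.0]
wrist_force: [-0.5, 0.1, -0.9]
grip_width: 0.0005
gripper_force: 0.0
.5442,.2475,.22 shift [0.4228 0.1364 0.0014]
turn [ 0.00125 -0.      -0.01375] t 14.05 p [ 0.5191 -0.196   0.2213] F [-0.5  0.1 -0.9] w 0.0005
```

```bash
python3 -m creep '0.03 0.01 0 0 0 0 0; 0.075 0.025 0 0 0 0 0; 0.125 0.04 0 0 0 0 0; 0.175 0.056 0 0 0 0 0; 0.225 0.072 0 0 0 0 0; 0.275 0.089 0 0 0 0 0; 0.325 0.105 0 0 0 0 0; 0.37 0.12 0 0 0 0 0; 0.405 0.131 0 0 0 0 0; 0.423 0.136 0 0 0 0 0'
python3 d.py .5442,.2475,.069
python3 - <<'E'
from h import *;import cv2
a=robot.camera("side")[150:350,180:360,::-1];cv2.imwrite("pics/s5.png",cv2.resize(a,(540,600),interpolation=cv2.INTER_CUBIC))
E
```

```text
t: 15.3
position: [0.5421, 0.2501, 0.2193]
tool_rot: [-1.914, -2.487, 0.003]
wrist_force: [0.8, 0.5, -0.9]
grip_width: 0.0003
gripper_force: 0.0
.5442,.2475,.069 shift [-0.0033  0.0019  0.1503]
turn [-0.025   -0.01125  0.01125] t 15.3 p [0.5421 0.2501 0.2193] F [ 0.8  0.5 -0.9] w 0.0003
```

View pics/s5.png

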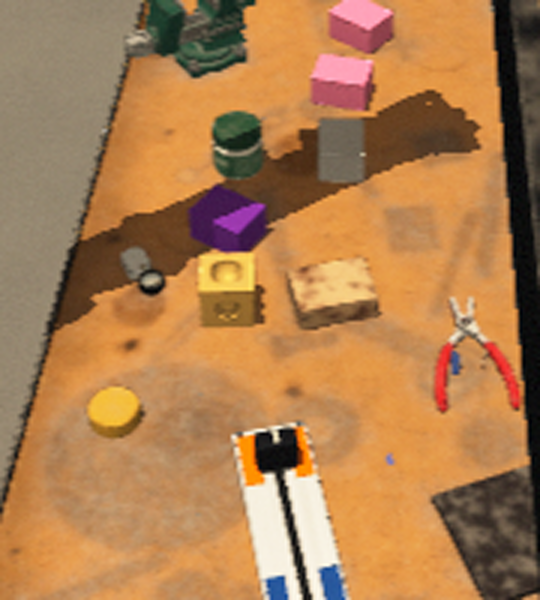

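The marker is at the orange end at (278,450), the slot behind it is clear, and all the blocks are undisturbed. I'll descend over the steel block and dwell.

```bash
python3 -m creep '0 0 0.03 0 0 0 0; 0 0 0.065 0 0 0 0; 0 0 0.1 0 0 0 0; 0 0 0.13 0 0 0 0; 0 0 0.145 0 0 0 0; 0 0 0.15 0 0 0 0; 0 0 0.15 0 0 0 0; 0 0 0.15 0 0 0 0; 0 0 0.15 0 0 0 0; 0 0 0.15 0 0 0 0'
python3 -m creep '0 0 0 0 0 0 0; 0 0 0 0 0 0 0; 0 0 0 0 0 0 0; 0 0 0 0 0 0 0; 0 0 0 0 0 0 0; 0 0 0 0 0 0 0; 0 0 0 0 0 0 0; 0 0 0 0 0 0 0; 0 0 0 0 0 0 0; 0 0 0 0 0 0 0'
python3 -m creep '0 0 0 0 0 0 0; 0 0 0 0 0 0 0; 0 0 0 0 0 0 0; 0 0 0 0 0 0 0; 0 0 0 0 0 0 0; 0 0 0 0 0 0 0; 0 0 0 0 0 0 0; 0 0 0 0 0 0 0; 0 0 0 0 0 0 0; 0 0 0 0 0 0 0'
python3 d.py .5442,.2475,.069
python3 - <<'E'
from h import *;import cv2
a=robot.camera("side")[130:330,180:360,::-1];cv2.imwrite("pics/s6.png",cv2.resize(a,(540,600),interpolation=cv2.INTER_CUBIC))
E
```

```text
t: 16.6
position: [0.544, 0.2476, 0.072]
tool_rot: [1.92, 2.486, 0.001]
wrist_force: [0.1, 0.8, 0.6]
grip_width: 0.0004
gripper_force: 0.0
t: 17.85
position: [0.5438, 0.2475, 0.0715]
tool_rot: [1.921, 2.486, -0.0]
wrist_force: [-0.9, -0.3, -0.0]
grip_width: 0.0004
gripper_force: 0.0
t: 19.1
position: [0.5438, 0.2475, 0.0715]
tool_rot: [1.921, 2.486, -0.0]
wrist_force: [0.6, -0.5, -0.0]
grip_width: 0.0003
gripper_force: 0.0
.5442,.2475,.069 shift [-0.0001  0.0004  0.0025]
turn [-0.       0.      -0.01625] t 19.1 p [0.5438 0.2475 0.0715] F [ 0.6 -0.5 -0. ] w 0.0003
```

View pics/s6.png

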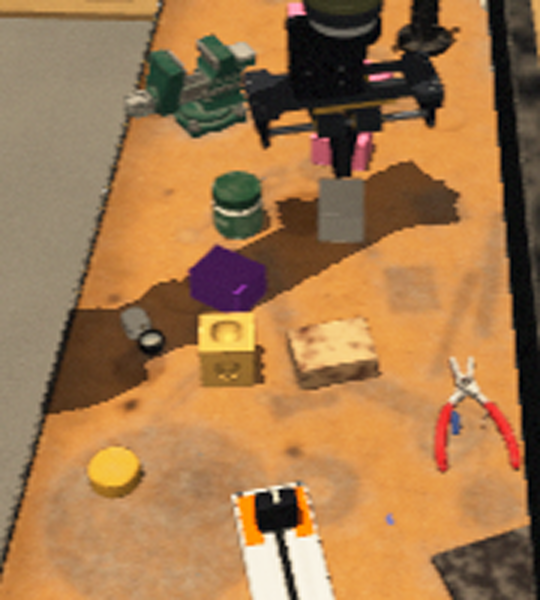

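The fingertips stand over the steel block with the marker still at the orange end. The 2.5 s dwell is done, so I'll raise the hand and hand in.

```bash
python3 -m creep '0 0 -0.03 0 0 0 0; 0 0 -0.07 0 0 0 0; 0 0 -0.11 0 0 0 0; 0 0 -0.14 0 0 0 0; 0 0 -0.15 0 0 0 0; 0 0 -0.15 0 0 0 0; 0 0 -0.15 0 0 0 0'
python3 -c "
from cell import robot
print(robot.close_job())"
```

```text
t: 20.02
position: [0.5431, 0.247, 0.2198]
tool_rot: [-1.92, -2.485, 0.004]
wrist_force: [0.3, 0.1, -0.7]
grip_width: 0.0005
gripper_force: 0.0
the job is handed in; nothing more can be done
None
```

I carried out the three steps in order and handed the job in at about 20 s: pointed at the brass cube (about 3 s), pushed the marker to the stop at the orange end, then pointed at the steel block (about 2.5 s), and nothing but the marker was seen to move.

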